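# Refit the push-on knob of the story player and hold it pressed

## Task

The orange volume knob has come off the teal story player: pick it up from among the goods, turn it so that the flat in its socket matches the flat of the D-shaped stem on top of the player, and push it fully home on the stem. Then switch the player on as one does, by pressing the knob all the way down against its spring, and keep it pressed: finish with the gripper on the knob, still holding it down. Leave the other goods as they stand.

Things in the scene. Friction and masses are not known exactly. Their poses are not given: they have to be found in the camera images.
- knob: loose orange push-on knob, standing socket down: 30 mm high, upper 14.5 mm (the grip) 42 mm across, below that 40 mm; 45 g. Origin: centre of its underside, z up. D-shaped blind socket in the underside: 15.5 mm deep, 13 mm across, its flat 2.4 mm from the axis on the +x side, mouth bevelled 1.3 mm. A white pointer line on its top and side marks +x, over the flat
- knob_flat (a point): point of the knob 10 mm from the centre of its underside in its +x direction (the side of the flat and the white pointer)
- stem_seat (a point): dark grey D-shaped stem, vertical. Origin on its axis, on top of the cream collar (22 mm across) where the knob's underside comes to rest: 80 mm above the table, 10 mm above the player's top when unpressed; z up. The stem rises 14 mm above it, 12 mm in diameter, its flat 2 mm from the axis on the +x side, tip bevelled 1.2 mm. A red tick on the collar marks +x. It turns stiffly (0.1 N m)
- stem_flat (a point): point 10 mm from stem_seat in the stem's +x direction (the side of the flat and the red tick; it differs from start to start). It falls together with knob_flat when the knob is home
- press (a joint): how far the stem is pushed down into the player, in m: 0 standing out, 0.006 fully pressed. Sprung: it starts to give at 3 N, needs 9 N at the stop, and comes back up when let go
- player: the story player (a children's tabletop radio), fixed: a teal box 110 (x) x 200 (y) mm with a beech top 70 mm above the table. Origin: centre of its underside. It may stand on the left or on the right; the stem is 50 mm from its middle towards its -y side, x = 0
- tray: clear acrylic display tray, fixed, 150 (x) x 190 (y) mm with walls 45 mm high, holding the three game cartons; it stands on the side where the player does not. Origin: centre of its underside
- yoyo: bystander: red wooden yo-yo lying flat, 54 mm across and 34 mm high, with a yellow and blue disc on top; origin under its centre
- owl: bystander: plain wooden owl figure, 43 mm across and 64 mm high (70 mm with its ears), standing; origin under its centre
- egg: bystander: egg shaker with a pink band, 45 mm across and 55 mm high, standing on its flat end; origin under its centre
- pencils_a: bystander: long blue pencil carton lying flat, 50 (x) x 180 (y) x 28 (z) mm; origin at the centre of its underside
- pencils_b: bystander: long green pencil carton lying flat, 50 (x) x 180 (y) x 28 (z) mm; origin at the centre of its underside
- game_0: bystander: small pink and violet game carton, 90 (x) x 46 (y) x 66 (z) mm, standing in the clear tray with its top 70 mm above the table; origin at the centre of its underside
- game_1: bystander: small violet and yellow game carton, 90 (x) x 46 (y) x 66 (z) mm, standing in the clear tray with its top 70 mm above the table; origin at the centre of its underside
- game_2: bystander: small blue and orange game carton, 90 (x) x 46 (y) x 66 (z) mm, standing in the clear tray with its top 70 mm above the table; origin at the centre of its underside
Things that resemble listed ones, but are neither listed nor needed, are in the scene too. Leave any purple look-alike of the knob alone.

How it is judged:
At the end, for the whole second after the job is handed in: Through the last second the knob is home on the stem (axes within 2 mm, underside within 2 mm of the collar, upright within 0.1 rad, knob_flat within 5 mm of stem_flat), the stem is pressed in by more than 4.5 of its 6 mm, and the fingers are on the knob with more than 2 N (horizontal distance between knob and stem_seat below 0.002 m and z of knob in the frame of stem_seat between -0.003 and 0.002 m and angle between knob's own z axis and vertical below 0.1 rad and distance between knob_flat and stem_flat below 0.005 m and value of joint press above 0.0045 m and contact force between knob and the fingers above 2 N); the arm keeps its last pose, push and grip.
It fails at once if yo-yo, owl or egg shifted by more than 25 mm or tipped over (distance of any of yoyo, owl, egg from where it was at the start of the episode above 0.025 m or angle between any of yoyo, owl, egg's own z axis and vertical above 0.5 rad).
It fails at once if a pencil carton shifted by more than 25 mm or tipped over (distance of any of pencils_a, pencils_b from where it was at the start of the episode above 0.025 m or angle between any of pencils_a, pencils_b's own z axis and vertical above 0.5 rad).
It fails at once if a game carton in the tray shifted by more than 25 mm or tipped over (distance of any of game_0, game_1, game_2 from where it was at the start of the episode above 0.025 m or angle between any of game_0, game_1, game_2's own z axis and vertical above 0.5 rad).
It also fails if it takes over 42 s, if anything falls off the work surface, if the arm or the gripper's body presses on something with over 40 N, if the wrist force passes 120 N, or if a joint passes its speed limit or range.

## Robot

A 7-joint arm with a two-finger parallel gripper is mounted at the origin on the work surface. World frame = base frame: x ahead of the robot, y to its left, z up, the work surface at z = 0. Lengths are in m, angles in rad, forces in N, time in s.
With the tool pointing down it reaches from about 0.4 to 0.875 m from the base axis. Payload 19.3 kg.
Tool frame: the origin (TCP) lies between the finger pads; the fingertips stand bot.tcp_to_tips ahead of it and the grasp point (between the pads) is the TCP (bot.tcp_to_tips is the distance from the TCP to the fingertips, in m); z points along the fingers, y is the line along which they close (so a half turn about z gives the same grasp; the last joint's range is limited). The gripper opens to 85 mm and grips with 20 to 120 N. Pads are 22 mm wide; open, the fingers measure 114 mm over their backs; the gripper's body (76 mm by 85 mm) begins 54 mm behind the grasp point. The pads swing forward as they close: fully open they stand 13 mm farther back than shut.
Start: joints at [1.251, 0.521, -0.036, 1.599, 0.021, 1.021, -0.113], TCP at [0.154, -0.606, 0.214] pointing down, gripper open.
Joint ranges: [-2.91, 2.91], [-0.3, 2.13], [-1.5, 1.42], [0.17, 2.43], [-1.26, 4.41], [0.16, 1.93], [-2.52, 2.52]. Speed limits (rad/s): [1.89, 1.89, 2.39, 2.39, 3.01, 3.01, 3.01].

## Interface

Orientations are given as [roll, pitch, yaw] about the fixed x, y, z axes, in that order (R = Rz(yaw) Ry(pitch) Rx(roll)).
In Python, from workcell import telemetry, grab_frame, bot gives the robot as it stands. The module is installed in compiled form; this text tells all that it offers.
- The arm moves only by the shell command python3 -m crank 'ROWS' [FORCE]. ROWS is text: rows parted by semicolons, each of 7 numbers parted by spaces: the finger opening in m, from 0 to 0.0854, then the shift along the tool's x, y, z in m, then the turn, a rotation vector about the tool's x, y, z in degrees. A call has exactly 8 rows; each row shifts and turns the commanded pose from where the row before left it, along the tool's axes as they then stand; what a row does not reach is not made up. A row lasts 1/12 s, in which the tool goes at most 41.7 mm and 7.16 degrees, less where a joint would pass 70% of its speed; a pose out of reach is approached as far as the arm can. A call with a gripper value outside its range is refused whole. The fingers move at their own pace and stop on an object; FORCE is the grip in N (left out, the last holds). Time passes only in rows, so rows that do not move let the fingers close, or fill a call up. It gives the time, the measured TCP pose, the force, the opening and the grip force at its end, in the units of the state.
- telemetry.observe(): the state, without advancing time (a new reading comes with each control period).
- grab_frame(name): name is "side" or "top" or "wrist"; returns a dict with "pixels" (420x560x3 uint8, red, green, blue), "depth" (420x560 float32, m along the optical axis (not along the pixel's ray), 0 where there is no reading), "vertical_fov" (degrees; the focal length in pixels is half the picture's height over the tangent of half this angle, whatever the lens; pixels are square), "cx", "cy" (the principal point, pixels), "distortion" ([k1, k2, p1, p2, k3] as OpenCV has them; the pictures are not rectified), "R" (3x3) and "t" (3): a world point X has camera coordinates R X + t; the wrist camera has in their place "hand_eye" (4x4, takes a point from camera to tool coordinates, whose origin is the TCP and whose axes are the flange's). Camera axes: x right, y down, z forward; pixel columns grow to the right and rows downward; lengths in m; the calibration is good to about 2 mm. A picture is of the moment at which its call begins: read the wrist's pose just before it.
- bot.job_done(): hands the job in; it is judged then, once.
The state is a dict: "clock": time; "qpos": joint angles; "qd": joint speeds; "joint_efforts": joint torques, N m; "position": TCP position; "tool_rot": TCP orientation; "force": force on the tool from outside, world axes, zero at the start; "moment": the same for the moment, N m; "grip_width": finger opening in m; "finger_force": force on a finger pad.
Only numpy, scipy, OpenCV 4.12 (cv2) and the standard library are available. Lean on these libraries where they do the work, as an engineer would, in place of code of your own. Each camera call takes 0.05 s, during which the arm holds its last target. There are 200 camera calls.

## Working session

There is one attempt and no reset: what is moved stays moved. The work goes in short steps, Python scripts to look and compute and a shell command to move; the robot and the scene stay as the last step left them, time stands still between calls to the robot, and variables do not carry over. Pictures are saved under pics/ and viewed, at most 10 in all, crops included, and the job is handed in when it is done.

```bash
mkdir -p pics
cat > h.py <<'E'
import numpy as np, cv2
from workcell import telemetry, grab_frame, bot
def K(f):
    h=f["pixels"].shape[0]; F=h/2/np.tan(np.radians(f["vertical_fov"])/2)
    return np.array([[F,0,f["cx"]],[0,F,f["cy"]],[0,0,1.]])
def Rt(f,st=None):
    if "R" in f: return np.array(f["R"]),np.array(f["t"])
    from scipy.spatial.transform import Rotation as Ro
    T=np.eye(4); r=np.array(st["tool_rot"]); T[:3,:3]=r if r.shape==(3,3) else Ro.from_euler('xyz',r).as_matrix()
    T[:3,3]=st["position"]; M=np.linalg.inv(T@np.array(f["hand_eye"])); return M[:3,:3],M[:3,3]
def onplane(f,uv,z,st=None):
    R,t=Rt(f,st); n=cv2.undistortPoints(np.array(uv,float).reshape(-1,1,2),K(f),np.array(f["distortion"],float))[:,0]
    d=np.c_[n,np.ones(len(n))]@R; c=-R.T@t
    return c+d*((z-c[2])/d[:,2])[:,None]
def save(n,f): cv2.imwrite("pics/"+n+".png",f["pixels"][:,:,::-1])
E
python3 - <<'E'
from h import *
s=telemetry.observe(); print({k:np.round(v,3).tolist() for k,v in s.items()}, bot.tcp_to_tips)
fs=[grab_frame(n) for n in("top","side")]
for n,f in zip(("top","side"),fs): save(n,f); R,t=Rt(f); print(n,-R.T@t,f["vertical_fov"])
w=grab_frame("wrist");print(w["hand_eye"],w["vertical_fov"])
E
```

```text
{'clock': 0.0, 'qpos': [1.251, 0.522, -0.036, 1.6, 0.021, 1.021, -0.113], 'qd': [0.002, 0.0, 0.001, -0.001, 0.001, -0.001, 0.0], 'joint_efforts': [0.001, -92.712, 1.981, -36.994, 0.018, 0.008, -0.0], 'position': [0.154, -0.605, 0.213], 'tool_rot': [-3.14, 0.0, 0.25], 'force': [-0.101, -0.482, -0.663], 'moment': [0.022, -0.037, 0.062], 'finger_force': 0.0, 'grip_width': 0.085} 0.019
top [ 0.41146889 -0.03059985  1.13449591] 48.56800972020332
side [0.16743861 0.67338715 0.8629525 ] 44.41590491607194
[[-6.73447723e-05 -9.61129306e-01 -2.76098628e-01  7.13168901e-02]
 [ 9.99999536e-01  2.00521414e-04 -9.41952340e-04 -1.11037266e-03]
 [ 9.60701686e-04 -2.76098563e-01  9.61128847e-01 -1.60643001e-01]
 [ 0.00000000e+00  0.00000000e+00  0.00000000e+00  1.00000000e+00]] 61.62719864169416
```

View pics/top.png

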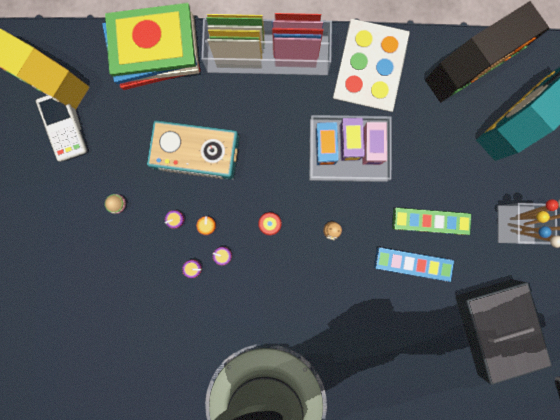

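View pics/side.png

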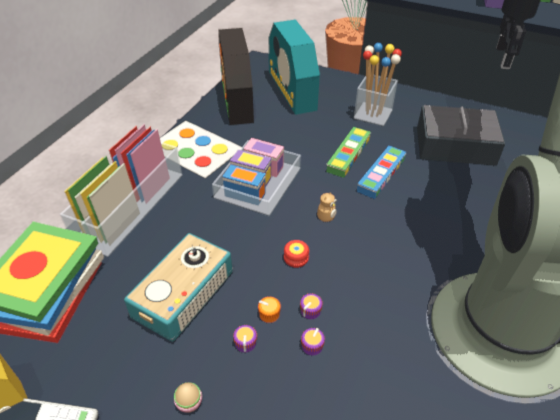

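The top view shows the orange knob at about (206,226), with purple look-alikes at (174,219), (222,256) and (191,268). The stem is at about (212,150) on the player, which is on the left. The side view agrees: knob at (269,308), stem at (194,255).

Run:
```python
from h import *
f=grab_frame("top"); p=f["pixels"]; hsv=cv2.cvtColor(p,cv2.COLOR_RGB2HSV)
m=cv2.inRange(hsv,(5,140,120),(20,255,255)); sub=np.zeros_like(m); sub[205:245,192:222]=m[205:245,192:222]
sub=cv2.morphologyEx(sub,cv2.MORPH_CLOSE,np.ones((5,5)))
c=max(cv2.findContours(sub,0,2)[0],key=cv2.contourArea); print(cv2.minEnclosingCircle(c),onplane(f,cv2.minEnclosingCircle(c)[0],.03))
for n,uv,z in [("stem",(212.5,150.5),.09),("yoyo",(270,224),.034),("owl",(333,231),.06),("egg",(115,204),.05),("pa",(174,219),.03),("pb",(222,256),.03),("pc",(191,268),.03)]: print(n,onplane(f,uv,z).round(4))
print("player",onplane(f,[(154,122),(237,128),(232,178),(149,170)],.07).round(3))
s=grab_frame("side")
a=cv2.resize(p[120:280,150:250],None,fx=5,fy=5,interpolation=2)[:600]; a=cv2.resize(p[125:245,160:240],None,fx=5,fy=5,interpolation=2)
b=cv2.resize(s["pixels"][235:325,160:290],None,fx=3,fy=6,interpolation=2)
b=cv2.resize(s["pixels"][230:330,165:290],None,fx=3.2,fy=6,interpolation=2)
cv2.imwrite("pics/crop.png",np.hstack([a,b])[:,:,::-1][:, :800])
```

```text
((205.48275756835938, 225.1724090576172), 9.484424591064453) [[0.42680134 0.15087895 0.03      ]]
stem [[0.5959 0.1313 0.09  ]]
yoyo [[ 0.4337 -0.0026  0.034 ]]
owl [[ 0.4209 -0.1488  0.06  ]]
egg [[0.4704 0.3641 0.05  ]]
pa [[0.4394 0.2268 0.03  ]]
pb [[0.355 0.109 0.03 ]]
pc [[0.3245 0.1818 0.03  ]]
player [[0.664 0.274 0.07 ]
 [0.654 0.079 0.07 ]
 [0.536 0.087 0.07 ]
 [0.55  0.281 0.07 ]]
```

View pics/crop.png

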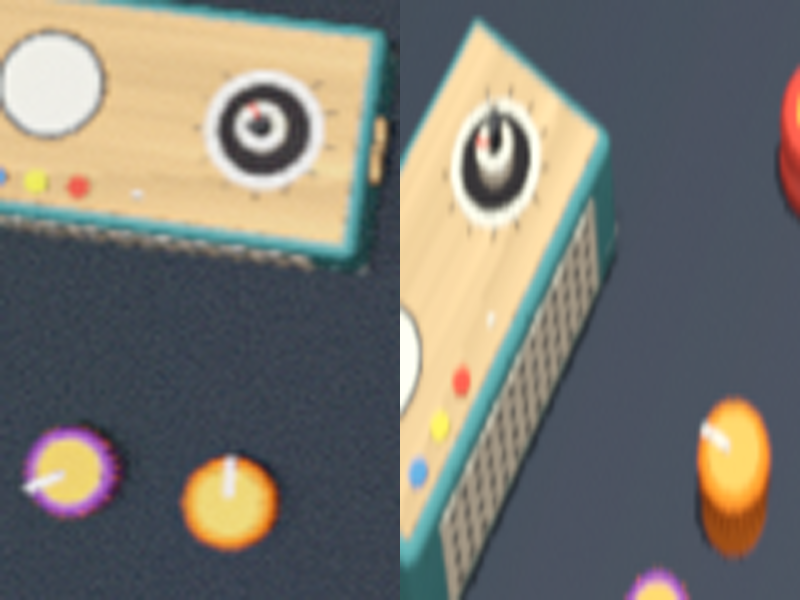

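The orange knob is at about (0.427, 0.151) with its pointer near +x. The stem is at about (0.596, 0.131), with the red tick roughly 20° towards +y. I'll move closer, rising first.

```bash
python3 -m crank '0.085 0 0 -0.04 0 0 0;0.085 0.005 0 -0.03 0 0 0;0.085 0.034 -0.012 0 0 0 0;0.085 0.034 -0.012 0 0 0 0;0.085 0.034 -0.012 0 0 0 0;0.085 0.034 -0.012 0 0 0 0;0.085 0.034 -0.012 0 0 0 0;0.085 0.034 -0.012 0 0 0 0' 40
cat >> h.py <<'E'
def togo(x,y,z,yaw=None):
    s=telemetry.observe(); from scipy.spatial.transform import Rotation as Ro
    R=Ro.from_euler('xyz',s["tool_rot"]); d=R.inv().apply(np.array([x,y,z])-s["position"])
    print("at",np.round(s["position"],4),np.round(s["tool_rot"],3),"tool shift mm",np.round(d*1000,1),"F",np.round(s["force"],1),"q",np.round(s["qpos"],2), "t",s["clock"])
    if yaw is not None: print("turn deg",np.degrees(Ro.as_rotvec(R.inv()*Ro.from_euler('xyz',[np.pi,0,yaw]))).round(2))
E
python3 -c "
from h import *
togo(.43,.15,.15)"
```

```text
clock: 0.92
position: [0.3404, -0.4829, 0.2838]
tool_rot: [3.142, -0.0, 0.25]
force: [-0.2, -1.2, -0.3]
grip_width: 0.085
finger_force: 0.0
at [ 0.3404 -0.4829  0.2838] [ 3.142 -0.     0.25 ] tool shift mm [ 243.2 -591.2  133.8] F [-0.2 -1.2 -0.3] q [ 0.93  0.4  -0.1   1.6   0.04  1.14 -0.5 ] t 0.9167
```

```bash
python3 -m crank '0.085 0.022 -0.034 0 0 0 0;0.085 0.022 -0.034 0 0 0 0;0.085 0.022 -0.034 0 0 0 0;0.085 0.018 -0.036 0 0 0 0;0.085 0.018 -0.036 0 0 0 0;0.085 0.015 -0.038 0 0 0 0;0.085 0.015 -0.038 0 0 0 0;0.085 0.013 -0.038 0 0 0 0'
python3 -c "
from h import *
togo(.43,.15,.15)"
```

```text
clock: 1.58
position: [0.4085, -0.1673, 0.2838]
tool_rot: [3.141, -0.0, 0.25]
force: [1.9, -0.6, -0.2]
grip_width: 0.0853
finger_force: 0.0
at [ 0.4085 -0.1673  0.2838] [ 3.141 -0.     0.25 ] tool shift mm [  99.3 -302.1  133.8] F [ 1.9 -0.6 -0.2] q [ 0.5   0.15 -0.28  1.95  0.05  1.04 -1.12] t 1.5833
```

```bash
python3 -m crank '0.085 0.012 -0.038 0.01 0 0 0;0.085 0.012 -0.038 0.01 0 0 0;0.085 0.012 -0.038 0.01 0 0 0;0.085 0.012 -0.038 0.01 0 0 0;0.085 0.012 -0.038 0.01 0 0 0;0.085 0.012 -0.038 0.01 0 0 0;0.085 0.012 -0.038 0.01 0 0 0;0.085 0.012 -0.036 0.01 0 0 0'
python3 - <<'E'
from h import *
togo(.43,.15,.15)
s=telemetry.observe(); f=grab_frame("wrist"); save("w1",f)
R,t=Rt(f,s); print(cv2.projectPoints(np.array([[.427,.151,.03],[.596,.131,.09]]),cv2.Rodrigues(R)[0],t,K(f),np.array(f["distortion"]))[0])
E
```

```text
clock: 2.25
position: [0.4266, 0.1492, 0.2034]
tool_rot: [-3.141, -0.001, 0.25]
force: [1.6, -0.7, 0.9]
grip_width: 0.0851
finger_force: 0.0
at [0.4266 0.1492 0.2034] [-3.141e+00 -1.000e-03  2.500e-01] tool shift mm [ 3.5  0.1 53.5] F [ 1.6 -0.7  0.9] q [-0.05  0.29 -0.5   2.03  0.18  0.86 -1.98] t 2.25
[[[284.58605153 183.97648076]]

 [[374.36978141 -26.91624384]]]
```

View pics/w1.png

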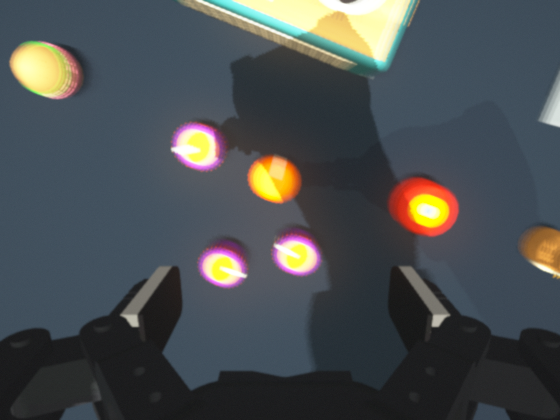

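The wrist view shows the knob at about (274,178), some 10 px from the predicted spot. The pointer is faint, near (280,168). I'll measure it with depth and colour.

```bash
cat >> h.py <<'E'
def cloud(f,st=None):
    v,u=np.mgrid[:420,:560]; n=cv2.undistortPoints(np.dstack([u,v]).reshape(-1,1,2).astype(float),K(f),np.array(f["distortion"],float))[:,0]
    d=f["depth"].reshape(-1,1); R,t=Rt(f,st); return ((np.c_[n,np.ones(len(n))]*d-t)@R).reshape(420,560,3)
E
python3 - <<'E'
from h import *
s=telemetry.observe(); f=grab_frame("wrist"); P=cloud(f,s)
z=P[...,2]; m=(z>.026)&(z<.035)&(f["depth"]>0); m[:145]=0;m[210:]=0;m[:,:240]=0;m[:,310:]=0
q=P[m]; print(m.sum(),q.mean(0),np.percentile(q,[2,98],axis=0), z[:20,330:380].mean(), z[100:110,300:310].mean())
c=np.argwhere(m)[:,::-1].astype(np.float32); o=cv2.minEnclosingCircle(c); print(o,onplane(f,o[0],.03,s))
t=grab_frame("top"); Pt=cloud(t); z=Pt[...,2]; m=(z>.024)&(z<.04)&(t["depth"]>0); m[:212]=0;m[240:]=0;m[:,:193]=0;m[:,218:]=0
print("top",m.sum(),Pt[m].mean(0),np.percentile(Pt[m],[2,98],axis=0))
a=cv2.resize(f["pixels"][140:215,235:315],None,fx=7,fy=7,interpolation=2)
a=np.clip((a.astype(float)-60)*1.3,0,255); cv2.imwrite("pics/k.png",a[:,:,::-1])
E
```

```text
1495 [0.42833779 0.15708425 0.03049827] [[0.40915405 0.13812265 0.0278822 ]
 [0.44702265 0.17594843 0.03231803]] 0.0721912660737737 0.004095188020542036
((286.59735107421875, 182.6504364013672), 22.162437438964844) [[0.42832337 0.15708041 0.03      ]]
top 90 [0.41945637 0.14309165 0.02947189] [[0.40824177 0.13076731 0.02581693]
 [0.43913752 0.15646488 0.03342088]][ WARN:0@3.318] global loadsave.cpp:1063 imwrite_ Unsupported depth image for selected encoder is fallbacked to CV_8U.
```

View pics/k.png

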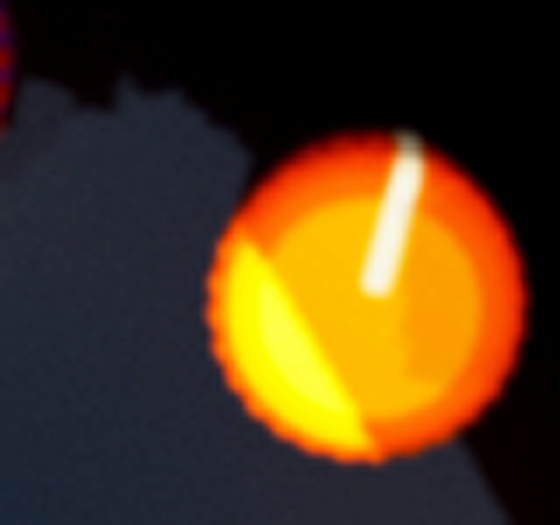

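The crop shows the knob clearly, with the pointer line running from (377,290) to (410,140) in the crop. The arm was probably still settling earlier, so I'll measure again now it's at rest.

```bash
cat >> h.py <<'E'
def knob(f,s,guess,z0=.03,r=.03):
    P=cloud(f,s); m=(abs(P[...,2]-z0)<.005)&(f["depth"]>0)&(np.hypot(P[...,0]-guess[0],P[...,1]-guess[1])<r)
    c=np.argwhere(m)[:,::-1].astype(np.float32); o=cv2.minEnclosingCircle(c); C=onplane(f,o[0],z0,s)[0]
    px=f["pixels"].astype(int); w=m&(px[...,2]>110)&(px[...,2]>px[...,0]*.6)
    q=onplane(f,np.argwhere(w)[:,::-1],z0,s)[:,:2]-C[:2]; q=q[np.hypot(*q.T)<.02] if len(q) else q
    l=cv2.fitLine(q.astype(np.float32),2,0,.01,.01).ravel(); d=l[:2]*np.sign(l[:2]@q.mean(0))
    print("knob",o,C.round(4),"n",len(q),"mean",q.mean(0).round(4),"yaw",np.degrees(np.arctan2(d[1],d[0])).round(1),"mean yaw",np.degrees(np.arctan2(*q.mean(0)[::-1])).round(1))
E
python3 - <<'E'
from h import *
for i in range(2):
    s=telemetry.observe(); f=grab_frame("wrist"); print(s["clock"],np.round(s["position"],4)); knob(f,s,(.428,.155))
q=onplane(f,[(288.9,181.4),(293.3,160.2)],.03,s); d=q[1]-q[0]; print(q,np.degrees(np.arctan2(d[1],d[0])))
t=grab_frame("top"); print(np.round(cv2.projectPoints(np.array([[.428,.157,.03]]),cv2.Rodrigues(np.array(t["R"]))[0],np.array(t["t"]),K(t),np.array(t["distortion"]))[0],1))
E
```

```text
2.4 [0.4262 0.1497 0.203 ]
knob ((279.64422607421875, 180.61175537109375), 22.1451473236084) [0.4284 0.157  0.03  ] n 82 mean [ 0.0108 -0.0012] yaw -0.5 mean yaw -6.3
2.45 [0.4265 0.1478 0.2034]
knob ((277.5310974121094, 180.39637756347656), 22.22395896911621) [0.4284 0.157  0.03  ] n 81 mean [ 0.0109 -0.001 ] yaw -0.5 mean yaw -5.2
[[0.43020032 0.14610371 0.03      ]
 [0.45105146 0.14722881 0.03      ]] 3.0885945135113264
[[[202.9 224.6]]]
```

```bash
python3 -m crank '0.064 0.003 -0.007 0.01 0 0 0;0.064 0 0 0.02 0 0 0;0.064 0 0 0.025 0 0 0;0.064 0 0 0.025 0 0 0;0.064 0 0 0.02 0 0 0;0.064 0 0 0.01 0 0 0;0.064 0 0 0 0 0 0;0.064 0 0 0 0 0 0'
python3 - <<'E'
from h import *
for i in range(2):
    s=telemetry.observe(); f=grab_frame("wrist"); togo(.428,.1565,.024); knob(f,s,(.428,.157))
E
```

```text
clock: 3.22
position: [0.4284, 0.1541, 0.0942]
tool_rot: [3.141, -0.0, 0.249]
force: [0.2, 0.6, 0.4]
grip_width: 0.0639
finger_force: 0.0
at [0.4287 0.1544 0.0947] [ 3.142e+00 -1.000e-03  2.490e-01] tool shift mm [-0.2 -2.2 70.7] F [-0.4 -0.1 -0.1] q [-0.14  0.47 -0.43  2.12  0.34  0.61 -2.13] t 3.2667
knob ((282.7398986816406, 217.46188354492188), 31.93661117553711) [0.4287 0.1569 0.03  ] n 157 mean [ 0.0109 -0.0006] yaw -1.2 mean yaw -2.9
at [0.4288 0.1545 0.0949] [-3.142e+00 -2.000e-03  2.490e-01] tool shift mm [-0.5 -2.1 70.9] F [-0.3  0.3 -0. ] q [-0.14  0.47 -0.43  2.12  0.34  0.61 -2.13] t 3.3167
knob ((282.9394226074219, 217.4513702392578), 31.743486404418945) [0.4289 0.1571 0.03  ] n 159 mean [ 0.0106 -0.0008] yaw -0.1 mean yaw -4.2
```

The knob is at (0.429, 0.1565) with yaw about −1°. I'll descend and grasp.

```bash
python3 -m crank '0.064 0 -0.002 0.015 0 0 0;0.064 0 0 0.02 0 0 0;0.064 0 0 0.02 0 0 0;0.064 0 0 0.01 0 0 0;0.064 0 0 0.005 0 0 0;0.064 0 0 0 0 0 0;0.064 0 0 0 0 0 0;0.03 0 0 0 0 0 0' 40; python3 -m crank '0.03 0 0 0 0 0 0;0.03 0 0 0 0 0 0;0.03 0 0 0 0 0 0;0.03 0 0 0 0 0 0;0.03 0 0 0 0 0 0;0.03 0 0 0 0 0 0;0.03 0 0 -0.003 0 0 0;0.03 0 0 -0.01 0 0 0' 60
```

```text
clock: 3.98
position: [0.4282, 0.1567, 0.0247]
tool_rot: [-3.141, -0.001, 0.25]
force: [-0.3, 0.7, -0.3]
grip_width: 0.0535
finger_force: 0.0
clock: 4.65
position: [0.4269, 0.1564, 0.0363]
tool_rot: [3.141, 0.002, 0.25]
force: [-0.1, -0.7, -0.2]
grip_width: 0.03
finger_force: 0.0
```

The grip closed to 30 mm without force, so the grasp missed. Looking.

Run:
```python
from h import *
f=grab_frame("wrist"); t=grab_frame("top")
a=np.hstack([cv2.resize(f["pixels"],(400,300)),cv2.resize(t["pixels"][140:290,140:340],(400,300))])
cv2.imwrite("pics/g.png",a[:,:,::-1])
```

```text
(no output)
```

View pics/g.png

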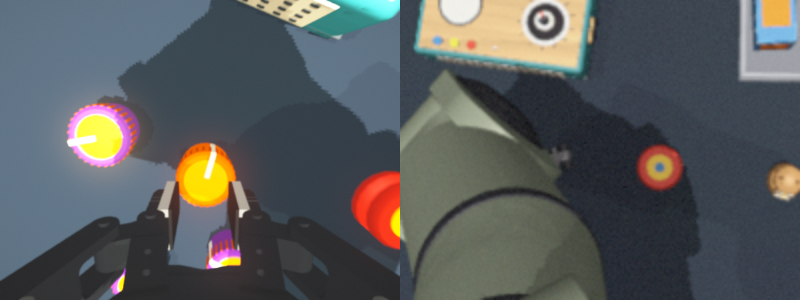

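The wrist half of the picture shows the knob squeezed forward (tool +x), just ahead of the pads. I need the knob's new place, and where the pads really are in the tool frame.

Run:
```python
from h import *
s=telemetry.observe(); f=grab_frame("wrist"); togo(.45,.157,.03)
P=cloud(f,s); z=P[...,2]
knob(f,s,(.45,.16),r=.035)
T=np.array(f["hand_eye"]); v,u=np.mgrid[:420,:560]
n=cv2.undistortPoints(np.dstack([u,v]).reshape(-1,1,2).astype(float),K(f),np.array(f["distortion"],float))[:,0]
C=np.c_[n,np.ones(len(n))]*f["depth"].reshape(-1,1); Q=(C@T[:3,:3].T+T[:3,3]).reshape(420,560,3)
hsv=cv2.cvtColor(f["pixels"],cv2.COLOR_RGB2HSV)
for nm,(u0,u1) in {"L":(215,250),"R":(320,350)}.items():
    m=np.zeros((420,560),bool); m[245:350,u0:u1]=1; m&=(Q[...,2]<.026)&(Q[...,2]>-.02)&(f["depth"]>0)&(hsv[...,1]<90)
    q=Q[m]; print(nm,m.sum(),np.percentile(q,[2,25,50,75,98],axis=0).round(4).tolist())
print(f["pixels"][270,225:235].tolist()[:2])
```

```text
at [0.4281 0.1567 0.0376] [-3.141e+00 -1.000e-03  2.500e-01] tool shift mm [21.3  5.1  7.6] F [-0.8 -0.2 -0.4] q [-0.21  0.58 -0.35  2.15  0.43  0.48 -2.21] t 4.8
knob ((287.3518371582031, 247.5), 40.725040435791016) [0.4305 0.1573 0.03  ] n 297 mean [ 0.0097 -0.0011] yaw -0.2 mean yaw -6.6Traceback (most recent call last):
  File "<stdin>", line 11, in <module>
    return _quantile_unchecked(
        a, q, axis, out, overwrite_input, method, keepdims, weights)
    return _ureduce(a,
                    func=_quantile_ureduce_func,
    ...<5 lines>...
                    overwrite_input=overwrite_input,
                    method=method)
    r = func(a, **kwargs)
    result = _quantile(arr,
                       quantiles=q,
    ...<2 lines>...
                       out=out,
                       weights=wgt)
    slices_having_nans = np.isnan(arr[-1, ...])
                                  ~~~^^^^^^^^^
IndexError: index -1 is out of bounds for axis 0 with size 0
```

Run:
```python
from h import *
s=telemetry.observe(); f=grab_frame("wrist"); print(s["grip_width"],s["position"],s["finger_force"])
T=np.array(f["hand_eye"]); v,u=np.mgrid[:420,:560]
n=cv2.undistortPoints(np.dstack([u,v]).reshape(-1,1,2).astype(float),K(f),np.array(f["distortion"],float))[:,0]
C=np.c_[n,np.ones(len(n))]*f["depth"].reshape(-1,1); Q=(C@T[:3,:3].T+T[:3,3]).reshape(420,560,3)
for (a,b) in [(235,260),(232,275),(228,300),(222,325),(245,300),(332,260),(333,275),(337,300),(285,230),(285,260),(290,310)]:
    print(a,b,f["pixels"][b,a],f["depth"][b,a].round(3),(Q[b,a]*1000).round(1))
save("w5",f)
```

```text
0.030518140259703376 [0.42810777 0.15669755 0.03756082] 0.0
235 260 [185 174 163] 0.143 [ 12.2 -21.4 -29.3]
232 275 [183 172 162] 0.13 [ 12.2 -20.7 -42.7]
228 300 [57 48 49] 0.11 [ 13.7 -18.9 -62.9]
222 325 [50 48 49] 0.098 [ 13.4 -18.6 -75.5]
245 300 [66 47 44] 0.133 [  1.5 -16.3 -42.1]
332 260 [189 174 162] 0.141 [ 12.6  17.8 -30.3]
333 275 [185 172 161] 0.13 [ 12.   16.6 -42.2]
337 300 [242 240 231] 0.118 [  9.7  16.3 -55.9]
285 230 [255 227  10] 0.177 [12.5 -1.1  6.2]
285 260 [255 227   6] 0.181 [-3.9 -1.1  6.4]
290 310 [118 122 138] 0.224 [-52.    2.   36.7]
```

View pics/w5.png

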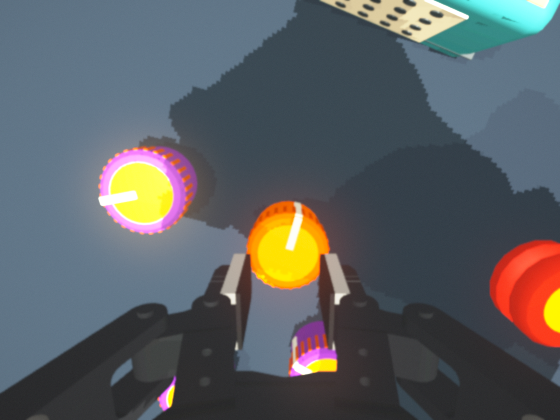

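The depth shows the real fingertips about 25 mm *behind* the reported TCP, so the gripper closed above the knob. It hasn't moved: the knob is still at (288,245), under the tool axis. The reported TCP is about 43 mm too far ahead along the tool, so I have to go that much lower. I'll open, go down in part and check.

```bash
python3 -m crank '0.064 0 0 0 0 0 0;0.064 0 0 0 0 0 0;0.064 0 0 0 0 0 0;0.064 0 0 0 0 0 0;0.064 0 0 0.01 0 0 0;0.064 0 0 0.01 0 0 0;0.064 0 0 0.01 0 0 0;0.064 0 0 0 0 0 0'
cat > tips.py <<'E'
from h import *
s=telemetry.observe(); f=grab_frame("wrist"); togo(.4287,.1567,-.016)
P=cloud(f,s); T=np.array(f["hand_eye"]); hsv=cv2.cvtColor(f["pixels"],cv2.COLOR_RGB2HSV)
from scipy.spatial.transform import Rotation as Ro
Q=(P-s["position"])@Ro.from_euler('xyz',s["tool_rot"]).as_matrix()
for sg in (-1,1):
    m=(f["depth"]>0)&(f["depth"]<.16)&(Q[...,1]*sg>.012)&(Q[...,1]*sg<.06)&(hsv[...,1]<60)&(hsv[...,2]>110)
    q=Q[m]*1000; print(sg,m.sum(),np.percentile(q,[2,50,98],axis=0).round(1).tolist())
E
python3 tips.py
```

```text
clock: 5.52
position: [0.4264, 0.1562, 0.0045]
tool_rot: [3.141, 0.003, 0.25]
force: [-0.8, -0.1, -0.4]
grip_width: 0.0641
finger_force: 0.0
at [0.4266 0.1564 0.0053] [3.141e+00 2.000e-03 2.500e-01] tool shift mm [ 2.1  0.2 21.3] F [-0.5 -0.2  0.3] q [-0.25  0.64 -0.3   2.16  0.47  0.4  -2.25] t 5.5667
-1 1252 [[-5.5, -50.1, -78.8], [11.7, -38.9, -60.9], [12.7, -34.8, -29.7]]
1 1208 [[8.4, 32.3, -62.1], [12.4, 36.3, -38.6], [109.5, 59.7, -8.7]]
```

```bash
python3 -m crank '0.064 0.001 0 0.008 0 0 0;0.064 0 0 0.008 0 0 0;0.064 0 0 0.007 0 0 0;0.064 0 0 0 0 0 0;0.064 0 0 0 0 0 0;0.03 0 0 0 0 0 0;0.03 0 0 0 0 0 0;0.03 0 0 0 0 0 0' 60; python3 -m crank '0.03 0 0 0 0 0 0;0.03 0 0 0 0 0 0;0.03 0 0 0 0 0 0;0.03 0 0 0 0 0 0;0.03 0 0 -0.01 0 0 0;0.03 0 0 -0.02 0 0 0;0.03 0 0 -0.03 0 0 0;0.03 0 0 -0.03 0 0 0'
```

```text
clock: 6.23
position: [0.4287, 0.1569, -0.0157]
tool_rot: [3.142, -0.001, 0.25]
force: [-1.7, 0.2, 7.8]
grip_width: 0.04
finger_force: 59.3
clock: 6.9
position: [0.4279, 0.1567, 0.0753]
tool_rot: [3.142, 0.001, 0.25]
force: [0.7, 0.2, 0.3]
grip_width: 0.0403
finger_force: 60.5
```

The knob is grasped and lifted (40 mm, 60 N). Next I rise and go to a view of the stem.

```bash
python3 -m crank '0.03 0 0 -0.035 0 0 0;0.03 0.01 0.005 -0.03 0 0 0;0.03 0.02 0.01 0 0 0 0;0.03 0.025 0.012 0 0 0 0;0.03 0.025 0.012 0 0 0 0;0.03 0.02 0.01 0 0 0 0;0.03 0.01 0.005 0 0 0 0;0.03 0 0 0 0 0 0'
python3 -m crank '0.03 0 0 0 0 0 0;0.03 0 0 0 0 0 0;0.03 0 0 0 0 0 0;0.03 0 0 0 0 0 0;0.03 0 0 0 0 0 0;0.03 0 0 0 0 0 0;0.03 0 0 0 0 0 0;0.03 0 0 0 0 0 0' >/dev/null
python3 - <<'E'
from h import *
togo(.596,.131,.14)
s=telemetry.observe(); f=grab_frame("wrist"); save("w6",f); np.savez("w6",d=f["depth"])
knob(f,s,s["position"][:2],z0=s["position"][2]+.046,r=.03)
P=cloud(f,s); m=(abs(P[...,2]-.081)<.004)&(f["depth"]>0)&(np.hypot(P[...,0]-.596,P[...,1]-.131)<.03); q=P[m]; print("collar",m.sum(),q.mean(0),np.percentile(q,[2,98],axis=0).round(4).tolist())
m=(P[...,2]>.088)&(P[...,2]<.1)&(f["depth"]>0)&(np.hypot(P[...,0]-.596,P[...,1]-.131)<.025); q=P[m]; print("stem",m.sum(),q.mean(0),np.percentile(q,[2,98],axis=0).round(4).tolist())
E
```

```text
clock: 7.57
position: [0.5502, 0.1307, 0.1394]
tool_rot: [-3.141, -0.001, 0.248]
force: [-0.7, -0.1, 0.2]
grip_width: 0.0403
finger_force: 60.5
at [0.5484 0.1317 0.1387] [ 3.142 -0.     0.25 ] tool shift mm [45.9 12.4 -1.3] F [-0.1  0.2 -1.1] q [-0.02  0.55 -0.44  1.82  0.3   0.84 -1.93] t 8.2333
knob ((289.0, 290.0), 80.10003662109375) [0.5562 0.1333 0.1847] n 435 mean [ 0.0031 -0.001 ] yaw -0.6 mean yaw -17.3
collar 714 [0.60131486 0.14034346 0.08056808] [[0.5905, 0.1301, 0.0789], [0.6102, 0.1496, 0.0821]]
stem 254 [0.599228   0.13931612 0.09407511] [[0.595, 0.1345, 0.0898], [0.6036, 0.1449, 0.0958]]
```

View pics/w6.png

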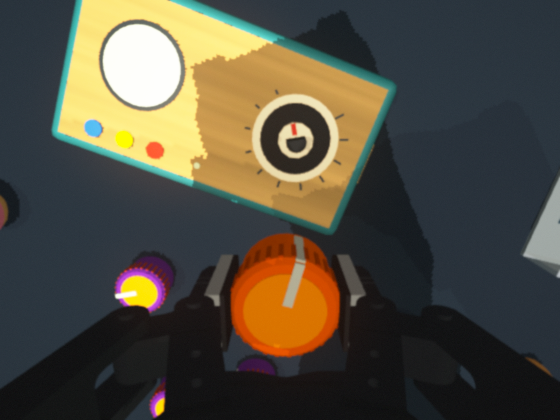

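The stem is clear at (296,140), with the red tick at (295,130) and the flat facing image-up. The held knob's top is at about (286,308), its pointer running from (289,305) to (298,262). Now to compute the offsets.

```bash
cat > meas.py <<'E'
from h import *
s=telemetry.observe(); f=grab_frame("wrist"); P=cloud(f,s); px=f["pixels"].astype(int); hsv=cv2.cvtColor(f["pixels"],cv2.COLOR_RGB2HSV)
print(np.round(s["position"],4),np.degrees(s["tool_rot"]).round(2))
g=np.hypot(P[...,0]-.600,P[...,1]-.140)
# dial white ring outer contour at z=.07
m=((hsv[...,1]<90)&(hsv[...,2]>150)&(g<.045)).astype(np.uint8); cs=cv2.findContours(m,cv2.RETR_EXTERNAL,cv2.CHAIN_APPROX_NONE)[0]; c=max(cs,key=cv2.contourArea); q=onplane(f,c[:,0],.0705,s); o=cv2.minEnclosingCircle((q[:,:2]*1000).astype(np.float32)); print("dial",np.round(o[0],1),round(o[1],1),cv2.fitEllipse(c)[0])
inn=[c for c in cs if c is not None]
m2=(g<.016)&(px.sum(2)>0)&(abs(P[...,2]-.0805)<.0045); q=P[m2]; q=onplane(f,np.argwhere(m2)[:,::-1],.08,s); C=np.array(cv2.minEnclosingCircle((q[:,:2]*1000).astype(np.float32))[0]); print("collar",C.round(1),cv2.minEnclosingCircle((q[:,:2]*1000).astype(np.float32))[1])
r=((hsv[...,0]<8)|(hsv[...,0]>172))&(hsv[...,1]>130)&(g<.016); q=onplane(f,np.argwhere(r)[:,::-1],.08,s)[:,:2]*1000
print("tick",r.sum(),q.mean(0).round(1)); 
for nm,c0 in(("collar",C),("dial",np.array(o[0]))): d=q.mean(0)-c0; print(nm,"tick d",d.round(1),"yaw",np.degrees(np.arctan2(d[1],d[0])).round(1))
# stem top: dark, z>.09
mt=(P[...,2]>.0905)&(P[...,2]<.1)&(f["depth"]>0)&(g<.016)&(px.max(2)<130)
c=cv2.findContours(mt.astype(np.uint8),0,cv2.CHAIN_APPROX_NONE)[0]; c=max(c,key=cv2.contourArea); q=(onplane(f,c[:,0],.094,s)[:,:2]*1000).astype(np.float32); b=cv2.minAreaRect(q); print("D",b)
# knob
zk=s["position"][2]+.046
m=(hsv[...,1]<110)&(hsv[...,2]>150); a=np.zeros_like(m); a[262:312,280:306]=1; m&=a
q=onplane(f,np.argwhere(m)[:,::-1],zk,s)[:,:2]; l=cv2.fitLine((q*1000).astype(np.float32),2,0,.01,.01).ravel(); l*=np.sign(l[0]); print("ptr",len(q),"yaw",np.degrees(np.arctan2(l[1],l[0])).round(1),"line thru",l[2:].round(1))
km=(abs(P[...,2]-zk)<.006)&(f["depth"]>0)&(hsv[...,0]<25)&(hsv[...,1]>100)&(np.hypot(P[...,0]-s["position"][0],P[...,1]-s["position"][1])<.03); print("knobtop z",np.median(P[km][:,2]),np.percentile(P[km],[1,99],axis=0).round(4).tolist())
E
python3 meas.py
```

```text
[0.5484 0.1317 0.1387] [-1.800e+02  1.000e-02  1.431e+01]
dial [600.4 139.7] 27.4 (294.8231506347656, 137.5155792236328)
collar [600.3 139.8] 10.916607856750488
tick 42 [606.6 142.5]
collar tick d [6.3 2.7] yaw 23.1
dial tick d [6.3 2.8] yaw 23.9
D ((598.7998657226562, 139.12379455566406), (7.731044769287109, 11.118354797363281), 22.93272590637207)
ptr 430 yaw -1.0 line thru [558.8 132.4]
knobtop z 0.18492235453538652 [[0.5288, 0.113, 0.1796], [0.5677, 0.1538, 0.1888]]
```

Stem: (0.6003, 0.1398), yaw 23°, with three measures agreeing. Knob: yaw −1°, centre about (0.5483, 0.1328). So it needs a +24° turn.

```bash
python3 -m crank '0.03 0.012 0.0015 0 0 0 0;0.03 0.0135 0.0015 0 0 0 0;0.03 0.0135 0.0015 0.005 0 0 0;0.03 0.0135 0.0015 0.01 0 0 0;0.03 0 0 0.01 0 0 -6;0.03 0 0 0.005 0 0 -6;0.03 0 0 0 0 0 -6;0.03 0 0 0 0 0 -6'
python3 -m crank '0.03 0 0 0 0 0 0;0.03 0 0 0 0 0 0;0.03 0 0 0 0 0 0;0.03 0 0 0 0 0 0;0.03 0 0 0 0 0 0;0.03 0 0 0 0 0 0;0.03 0 0 0 0 0 0;0.03 0 0 0 0 0 0' >/dev/null
python3 - <<'E'
from h import *
togo(.6007,.1388,.085,np.radians(38.3))
E
```

```text
clock: 9.0
position: [0.6006, 0.1389, 0.1081]
tool_rot: [-3.141, 0.001, 0.674]
force: [0.0, 0.7, -0.2]
grip_width: 0.0399
finger_force: 60.5
at [0.6008 0.1389 0.1088] [ 3.142 -0.     0.668] tool shift mm [-0.2 -0.  23.8] F [ 0.4  0.6 -0.4] q [ 0.02  0.68 -0.52  1.69  0.42  0.88 -1.57] t 9.6667
turn deg [ 0.   -0.   -0.01]
```

```bash
python3 -m crank '0.03 0 0 0.008 0 0 0;0.03 0 0 0.01 0 0 0;0.03 0 0 0.008 0 0 0;0.03 0 0 0.003 0 0 0;0.03 0 0 0.002 0 0 0;0.03 0 0 0.002 0 0 0;0.03 0 0 0.002 0 0 0;0.03 0 0 0 0 0 0'; python3 -m crank '0.03 0 0 0.002 0 0 0;0.03 0 0 0.002 0 0 0;0.03 0 0 0.002 0 0 0;0.03 0 0 0 0 0 0;0.03 0 0 0 0 0 0;0.03 0 0 0 0 0 0;0.03 0 0 0 0 0 0;0.03 0 0 0 0 0 0'
```

```text
clock: 10.33
position: [0.6009, 0.1389, 0.0735]
tool_rot: [-3.142, -0.0, 0.669]
force: [1.2, 1.5, -0.5]
grip_width: 0.0402
finger_force: 60.5
clock: 11.0
position: [0.6009, 0.1389, 0.0677]
tool_rot: [-3.142, -0.0, 0.669]
force: [1.7, 1.2, -2.6]
grip_width: 0.0405
finger_force: 60.6
```

Underside is about 10 mm down over the stem with hardly any force, so it is going in. Now seat and press.

```bash
python3 -m crank '0.03 0 0 0.001 0 0 0;0.03 0 0 0.001 0 0 0;0.03 0 0 0.001 0 0 0;0.03 0 0 0.001 0 0 0;0.03 0 0 0 0 0 0;0.03 0 0 0 0 0 0;0.03 0 0 0 0 0 0;0.03 0 0 0 0 0 0'; python3 -m crank '0.03 0 0 0.001 0 0 0;0.03 0 0 0.001 0 0 0;0.03 0 0 0.001 0 0 0;0.03 0 0 0.001 0 0 0;0.03 0 0 0 0 0 0;0.03 0 0 0 0 0 0;0.03 0 0 0 0 0 0;0.03 0 0 0 0 0 0'
```

```text
clock: 11.67
position: [0.601, 0.1389, 0.0638]
tool_rot: [3.141, -0.0, 0.669]
force: [3.5, 1.6, 2.4]
grip_width: 0.0404
finger_force: 60.6
clock: 12.33
position: [0.601, 0.1389, 0.0598]
tool_rot: [3.141, -0.0, 0.669]
force: [3.3, 0.7, 6.8]
grip_width: 0.0404
finger_force: 60.8
```

The spring law matches: 6.8 N after about 4 mm. On to the stop.

```bash
python3 -m crank '0.03 0 0 0.001 0 0 0;0.03 0 0 0.001 0 0 0;0.03 0 0 0.0005 0 0 0;0.03 0 0 0.0005 0 0 0;0.03 0 0 0 0 0 0;0.03 0 0 0 0 0 0;0.03 0 0 0 0 0 0;0.03 0 0 0 0 0 0'
python3 - <<'E'
from h import *
s=telemetry.observe(); f=grab_frame("wrist"); P=cloud(f,s); print(s["position"],s["force"],s["finger_force"])
hsv=cv2.cvtColor(f["pixels"],cv2.COLOR_RGB2HSV)
m=(np.hypot(P[...,0]-.600,P[...,1]-.140)<.015)&(hsv[...,0]<25)&(hsv[...,1]>100)&(f["depth"]>0)&(P[...,2]>.09); print("top z",np.median(P[m][:,2]),m.sum())
a=np.hstack([f["pixels"][200:420,140:440],grab_frame("side")["pixels"][180:400,60:360]]); cv2.imwrite("pics/e.png",a[:,:,::-1])
E
```

```text
clock: 13.0
position: [0.6012, 0.139, 0.0579]
tool_rot: [3.141, -0.001, 0.669]
force: [-3.8, -0.4, 25.0]
grip_width: 0.0405
finger_force: 62.7
[0.60122891 0.13901656 0.05792574] [-3.7777997  -0.35877511 25.00489588] 62.719244956970215
top z 0.1046039838296111 4619
```

View pics/e.png

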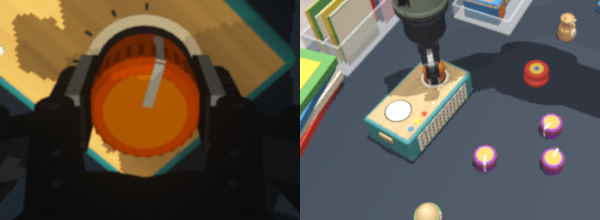

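The picture shows the knob seated and upright in the grip, with the pointer unslipped and the other goods in place. Its top is at z = 0.1046 m, where 0.104 is expected when fully pressed, and the force jumped to 25 N at the stop. Handing in.

```bash
python3 -c "
from workcell import bot
print(bot.job_done())"
```

```text
the job is handed in; nothing more can be done
None
```

The knob is home on the stem, turned to match the flat, and held fully pressed by the gripper (25 N at the stop, 13 s on the clock). The job is handed in, but the hand-in returned no verdict.

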